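# Mount a splined gear on the indexing arbor and close the keeper

### The arm

A 6-joint arm with a two-finger parallel gripper is mounted at the origin on a cart in front of the work surface, level with it; the furniture and walls round the work are solid. World frame = base frame: x ahead of the robot, y to its left, z up, the work surface at z = 0. Lengths are in m, angles in rad, forces in N, time in s.
With the tool pointing down it reaches from about 0.325 to 0.775 m from the base axis. Payload 5.5 kg.
Tool frame: the origin (TCP) lies at the very end of the fingers, on their centre line; the grasp point (between the pads) lies 19 mm behind it; z points along the fingers, y is the line along which they close (so a half turn about z gives the same grasp; the last joint's range is limited). The gripper opens to 88 mm and grips with 3 to 60 N. Pads are 20 mm wide; open, the fingers measure 115 mm over their backs; the gripper's body (75 mm by 178 mm) begins 61 mm behind the grasp point.
Start: joints at [-1.355, 0.091, 1.231, -0, 1.82, -0.057], TCP at [0.162, -0.578, 0.223] pointing down, gripper open.
Joint ranges: [-2.87, 2.87], [-0.86, 2.18], [0.17, 2.46], [-1.51, 4.65], [0.06, 2.69], [-2.65, 2.65]. Speed limits (rad/s): [2.57, 2.57, 3.01, 3.14, 3.14, 3.14].

### API

Orientations are given as [roll, pitch, yaw] about the fixed x, y, z axes, in that order (R = Rz(yaw) Ry(pitch) Rx(roll)).
In Python, from plant import monitor, capture, calibration, ctrl gives the robot as it stands. The module is installed in compiled form; this text tells all that it offers.
- The arm moves only by the tool send_rows, never from a script. Its argument "moves" is a list of rows, each an object with "fingers": the opening, from -1 (shut) to 1 (fully open); "xyz": the shift along the tool's x, y, z in m, a list of three; "twist": the turn about the tool's z in rad. In form: [{"fingers": fingers, "xyz": [x, y, z], "twist": twist}, ...]. A call has 1 to 10 rows; each row is the pose to reach, as a shift and turn from the pose commanded when the call began, along the tool's axes at that moment; what a row does not reach only later rows make up. A row lasts 1/12 s, in which the tool goes at most 41.7 mm and 7.16 degrees, less where a joint would pass 70% of its speed; a pose out of reach is approached as far as the arm can. A call with a gripper value outside its range is refused whole. The fingers move at their own pace and stop on an object; the grip force is fixed at half the most. Time passes only in rows, so rows that repeat a pose let the fingers close. It gives the time, the measured TCP pose, the force, the opening and the grip force at its end, in the units of the state.
- monitor.get_obs(): the state, without advancing time (a new reading comes with each control period).
- capture(name): name is "scene" or "side" or "wrist"; returns (picture, depth): 480x640x3 uint8, red, green, blue; 480x640 float32, m along the optical axis (not along the pixel's ray), 0 where there is no reading.
- calibration(name): a dict with "fov_y" (degrees; the focal length in pixels is half the picture's height over the tangent of half this angle, whatever the lens; pixels are square), "cx", "cy" (the principal point, pixels), "cam_to_world" (4x4, takes a point from camera to world coordinates); the wrist camera has in their place "T_tool_cam" (4x4, takes a point from camera to tool coordinates, whose origin is the TCP and whose axes are the flange's). Camera axes: x right, y down, z forward; pixel columns grow to the right and rows downward; lengths in m; the calibration is good to about 2 mm. The wrist camera is an equidistant fisheye: a pixel r from the principal point sees the ray r / f radians off the axis. A picture is of the moment at which its call begins: read the wrist's pose just before it. calibration takes no time and is no camera call.
- ctrl.finish_job(): hands the job in; it is judged then, once.
The state is a dict: "t": time; "q": joint angles; "qd": joint speeds; "joint_torque": joint torques, N m; "eef_pos": TCP position; "eef_rot": TCP orientation; "wrist_force": force on the tool from outside, world axes, zero at the start; "ft_torque": the same for the moment, N m; "finger_gap": finger opening in m; "gripper_force": force on a finger pad.
Only numpy, scipy, OpenCV 4.12 (cv2) and the standard library are available. Lean on these libraries where they do the work, as an engineer would, in place of code of your own. Each camera call takes 0.05 s, during which the arm holds its last target. There are 200 camera calls.

### The job

Mount the dark gear on the splined arbor of the green indexing fixture, boss up, ready for its teeth to be hardness-tested: press lightly and rock it until the splines mesh, then slide it fully home on the shoulder without forcing it. Then gently swing the steel keeper fully in by its red knob or arm, so that its slot closes round the neck of the arbor above the gear, and leave everything else on the bench where it is.

Things in the scene. Friction and masses are not known exactly. Their poses are not given: they have to be found in the camera images.
- gear: dark steel spur gear, 0.3 kg, lying boss up. Toothed disc 68 mm across, 12 mm thick; on it a plain round boss 44.5 mm across, 12 to 44 mm above the underside (take it there). Origin: centre of the underside; z up along the bore. The bore (27.4 mm) has six straight spline grooves, 10.2 mm wide, 36.6 mm across their bottoms, 60 deg apart, one along the gear's +x
- fixture: green cast indexing fixture fixed to the bench, base 148 x 76 mm. Origin: on the bench under the arbor's axis; z up; +x points to the keeper's post, 75 mm from the arbor. The arbor's spindle may stand at any angle, which is not measured, and turns only under a heavy torque (0.8 Nm). Play of the gear on the keys is about 3.5 deg either way; it meshes every 60 deg
- seat (a point): centre of the arbor's shoulder (48 mm across), 44 mm above the bench: the middle of the gear's underside lies here when the gear is fully home
- nose (a point): top of the arbor, on its axis, 111 mm above the bench. The arbor from the shoulder up: six keys 8 mm wide, 34 mm across, 60 deg apart, their flat tops 77 mm above the bench; a round pilot 26 mm across that tapers to 17 mm from 82 to 87 mm; a neck 12 mm across; a nose 22 mm across from 98 to 111 mm, its edge chamfered
- keeper_pivot (a point): pivot axis of the keeper, on the post beside the arbor, 93 mm above the bench; the keeper turns about the vertical through it
- keeper_knob (a point): middle of the red knob (14 mm across, from 102 to 123 mm above the bench; its plate lies at 90 to 96 mm, 2 mm above a gear that is home) at the free end of the keeper, 106 mm from the pivot
- keeper (a joint): angle of the keeper, rad: 0 = closed against its stop, the slot round the neck of the arbor; grows to 2.0 as it swings open, clockwise seen from above; it stays where it is left (friction 0.05 Nm)
- petri_dish: clear petri dish, 61 mm across, 13 mm high; leave alone
- specimen_05: green mounted specimen, 30 mm across, 18 mm high; leave alone
- loupe: black loupe standing on the bench, 36 mm across, 36 mm high; leave alone
- clay_block: grey-green block of modelling clay, 33 x 51 x 17 mm; leave alone
- levelling_press: green hand press fixed to the bench left of the middle; its column and the red-knobbed lever reach 0.25 m up: an obstacle to pass well above or clear of
There are look-alikes about, which are no part of the job. What is shaped like the gear but purple is not meant.

How it is judged:
On the way, in this order (a step that is already met when the one before it is completed fails the run):
1. the gear is meshed and fully home: its underside within 3 mm of the shoulder, centred within 3 mm, upright (z of gear in the frame of seat below 0.003 m and horizontal distance between gear and seat below 0.003 m and angle between gear's own z axis and vertical below 0.06 rad), for 0.2 s.
2. the keeper is swung in round the neck above the gear (value of joint keeper below 0.1 rad), for 0.2 s.
At the end, for the whole second after the job is handed in: the gear rests boss up on the arbor's shoulder (underside within 3 mm of it, centred within 3 mm, upright within 0.06 rad), at rest and released, and the keeper is closed (joint below 0.1 rad) (all of step 1 and z of gear in the frame of seat above -0.003 m and value of joint keeper below 0.1 rad and linear speed of gear below 0.01 m/s); the robot touches nothing.
It fails at once if the gear is forced: the contact forces between gear and fixture (arbor and keeper included) add up to more than 60 N (contact force between gear and fixture above 60 N).
It fails at once if the robot presses on the fixture or its keeper with more than 30 N (contact force between any of the fingers, the arm and fixture above 30 N).
It fails at once if a bystander is moved by more than 30 mm (distance of any of petri_dish, specimen_05, loupe, clay_block from where it was at the start of the episode above 0.03 m).
It also fails if it takes over 72 s, if anything falls off the work surface, if the arm or the gripper's body presses on something with over 40 N, if the wrist force passes 120 N, or if a joint passes its speed limit or range.

## Working session

There is one attempt and no reset: what is moved stays moved. The work goes in short steps, Python scripts to look and compute and a tool call to move; the robot and the scene stay as the last step left them, time stands still between calls to the robot, and variables do not carry over. Pictures are saved under pics/ and viewed, at most 10 in all, crops included, and the job is handed in when it is done.

Besides the shell and the picture viewer there is one more tool, called after "Call:" as name(argument=value, ...), one argument or row to a line, values as JSON. send_rows: Moves the arm, as the interface text tells. Its arguments: {"type":"object","properties":{"moves":{"type":"array"}},"required":["moves"]}

```bash
mkdir -p pics; cat > h.py <<'E'
import numpy as np, cv2
from plant import monitor, capture, calibration, ctrl
from scipy.spatial.transform import Rotation as R
def pts(name,depth):
    c=calibration(name); f=240/np.tan(np.radians(c['fov_y'])/2)
    v,u=np.mgrid[0:480,0:640]
    p=np.stack([(u-c['cx'])/f*depth,(v-c['cy'])/f*depth,depth],-1)
    T=np.array(c['cam_to_world']); w=p@T[:3,:3].T+T[:3,3]
    w[depth<=0]=np.nan
    return w
def ray(name,u,v,z):
    c=calibration(name); f=240/np.tan(np.radians(c['fov_y'])/2)
    T=np.array(c['cam_to_world']); d=T[:3,:3]@np.array([(u-c['cx'])/f,(v-c['cy'])/f,1]); o=T[:3,3]
    return o+d*(z-o[2])/d[2]
E
python3 - <<'E'
from h import *
ims=[]
for n in ['scene','side']:
    im,d=capture(n); np.savez(n+'0.npz',im=im,d=d)
    cv2.imwrite(f'pics/{n}0.png',im[:,:,::-1])
    c=calibration(n); print(n,c['fov_y'],c['cx'],c['cy'],np.round(c['cam_to_world'],3).tolist(),(d>0).mean())
print(monitor.get_obs())
E
```

```text
scene 52.0863806951588 330.3717955657606 244.9321528895981 [[-0.708, -0.514, 0.484, 0.06], [-0.706, 0.509, -0.492, 0.487], [0.007, -0.69, -0.724, 0.825], [0.0, 0.0, 0.0, 1.0]] 0.9841666666666666
side 45.00475019065601 315.02386492676237 240.2539429607991 [[-0.806, -0.225, 0.547, -0.165], [-0.592, 0.333, -0.734, 0.943], [-0.017, -0.916, -0.402, 0.613], [0.0, 0.0, 0.0, 1.0]] 0.9834765625
{'t': 0.1, 'q': array([-1.35466400e+00,  9.17625284e-02,  1.23177501e+00,  1.21373360e-05,
        1.81976165e+00, -5.66722393e-02]), 'qd': array([-1.52834892e-05, -2.18577634e-03, -3.29284852e-03, -1.61191588e-03,
        7.90087566e-04,  2.26883252e-03]), 'joint_torque': array([ 2.12123879e-03, -4.47857952e+01, -4.07570815e+01,  7.00025260e-02,
        2.84856762e-02, -9.31243972e-05]), 'eef_pos': array([ 0.1616228 , -0.57755357,  0.22162714]), 'eef_rot': array([-3.13988952e+00, -1.08410664e-04,  2.72807451e-01]), 'wrist_force': array([-0.30045271,  0.17168378, -0.14443376]), 'ft_torque': array([-0.02791482, -0.00919902, -0.02401834]), 'gripper_force': 0.0, 'finger_gap': 0.08811504694573198}
```

View pics/scene0.png

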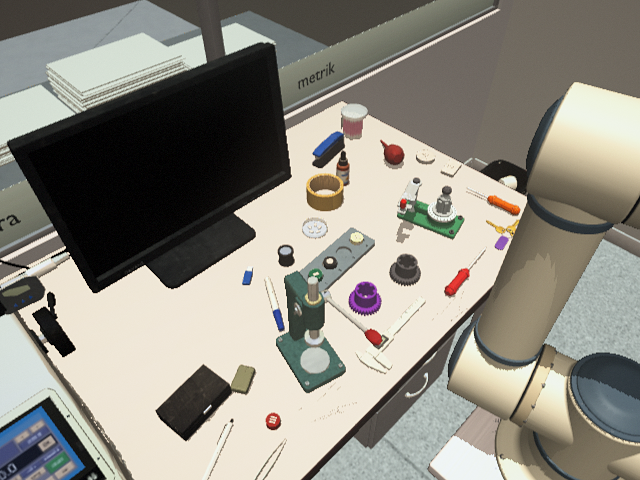

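View pics/side0.png

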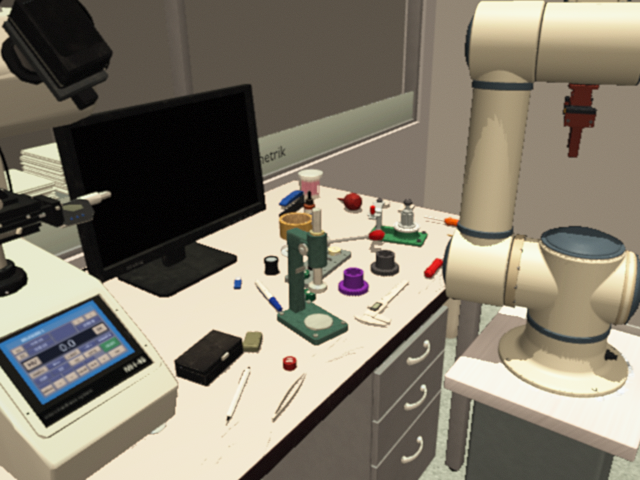

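Scene view: dark gear at about (405,268), purple look-alike at (365,297), the fixture at (435,212) with arbor at (446,203), and the keeper's red knob at (404,203). I'll measure these from depth.

```bash
python3 - <<'E'
from h import *
for n,(gu,gv),(x0,x1,y0,y1) in [('scene',(405,268),(385,475,170,245)),('side',(385,262),(362,432,195,252))]:
    z=np.load(n+'0.npz'); im,d=z['im'].astype(int),z['d']; w=pts(n,d)
    # gear: points above bench near gear pixel
    m=np.zeros(d.shape,bool); m[gv-25:gv+25,gu-25:gu+25]=1
    top=m&(abs(w[...,2]-.044)<.004)&(im.sum(2)<300); P=w[top]
    (c,r)=cv2.minEnclosingCircle(P[:,:2].astype(np.float32)); print(n,'gear top',len(P),np.median(P[:,2]),c,r)
    rim=m&(abs(w[...,2]-.012)<.004)&(im.sum(2)<300);P=w[rim]
    (c,r)=cv2.minEnclosingCircle(P[:,:2].astype(np.float32)); print(' rim',len(P),c,r)
    print(' bench z',np.nanmedian(w[gv+40:gv+50,gu-10:gu+10,2]))
    m=np.zeros(d.shape,bool); m[y0:y1,x0:x1]=1
    H=w[...,2]
    for lo,hi,nm in [(.104,.118,'nose/knob'),(.085,.100,'keeper/post')]:
        q=m&(H>lo)&(H<hi); k,l,s,cc=cv2.connectedComponentsWithStats(q.astype(np.uint8))
        for i in range(1,k):
            if s[i,4]>4: P=w[l==i]; print(nm,s[i,4],cc[i].round(),P.mean(0).round(4),P.min(0).round(3),P.max(0).round(3),im[l==i].mean(0).round())
    red=m&(im[...,0]>120)&(im[...,1]<60)&(im[...,2]<60); print('red',w[red].mean(0),red.sum(),np.argwhere(red).mean(0),w[red].min(0),w[red].max(0))
    g=m&(im[...,1]>im[...,0]*1.4)&(im[...,1]>im[...,2]*1.15)&(H<.03); P=w[g]; print('base',len(P),cv2.minAreaRect(P[:,:2].astype(np.float32)),np.median(P[:,2]))
    cv2.imwrite(f'pics/{n}c.png',cv2.resize(im[y0-10:y1+60,x0-15:x1+10,::-1].astype(np.uint8),None,fx=5 if n=='side' else 4.,fy=5 if n=='side' else 4.,interpolation=cv2.INTER_CUBIC))
E
```

```text
scene gear top 108 0.04336290110837471 (0.43332773447036743, -0.12462768703699112) 0.022249842062592506
 rim 178 (0.43279093503952026, -0.12547646462917328) 0.033316440880298615
 bench z 0.0032344981569455977
nose/knob 57 [447. 189.] [ 0.4772 -0.3126  0.1087] [ 0.467 -0.323  0.104] [ 0.488 -0.303  0.113] [105.  98.  92.]
nose/knob 26 [403. 205.] [ 0.5104 -0.1952  0.112 ] [ 0.506 -0.202  0.106] [ 0.518 -0.191  0.118] [114.  45.  39.]
keeper/post 360 [409. 195.] [ 0.5323 -0.2485  0.0961] [ 0.501 -0.312  0.09 ] [ 0.565 -0.186  0.1  ] [199. 197. 187.]
keeper/post 38 [445. 196.] [ 0.4767 -0.311   0.0893] [ 0.469 -0.322  0.085] [ 0.489 -0.305  0.1  ] [115. 113. 105.]
red [ 0.51047577 -0.19529175  0.12103166] 18 [201.83333333 403.05555556] [ 0.50707936 -0.2003494   0.11155478] [ 0.51506473 -0.19096371  0.12442691]
base 714 ((0.4998737871646881, -0.30632883310317993), (0.1457897126674652, 0.07494807243347168), 13.378857612609863) 0.012276725149505341
side gear top 86 0.04220185798024856 (0.4314156174659729, -0.07422862201929092) 0.075815349817276
 rim 233 (0.4472723603248596, -0.151976078748703) 0.14684483408927917
 bench z 0.0041029043135971666
nose/knob 32 [408. 201.] [ 0.4734 -0.3123  0.1079] [ 0.466 -0.321  0.104] [ 0.485 -0.3    0.112] [82. 75. 69.]
nose/knob 29 [372. 211.] [ 0.5081 -0.1957  0.1107] [ 0.501 -0.203  0.104] [ 0.517 -0.191  0.118] [138.  59.  51.]
keeper/post 102 [379. 206.] [ 0.535  -0.2717  0.0952] [ 0.51  -0.31   0.091] [ 0.56  -0.236  0.1  ] [196. 190. 172.]
keeper/post 34 [408. 207.] [ 0.4728 -0.3129  0.092 ] [ 0.465 -0.323  0.085] [ 0.486 -0.305  0.1  ] [135. 128. 112.]
keeper/post 62 [373. 216.] [ 0.5105 -0.2038  0.0943] [ 0.496 -0.225  0.09 ] [ 0.535 -0.186  0.098] [170. 164. 146.]
red [nan nan nan] 97 [227.87628866 375.91752577] [nan nan nan] [nan nan nan]
base 491 ((0.4962839186191559, -0.3030393123626709), (0.1429881453514099, 0.0719810277223587), 14.536657333374023) 0.013020469681115032
```

View pics/scenec.png

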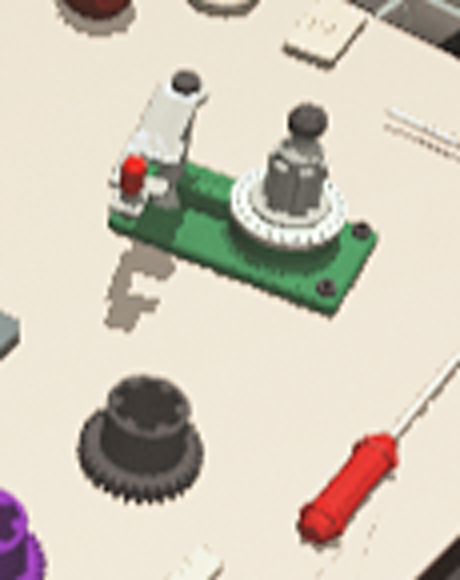

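```bash
python3 - <<'E'
from h import *
c=calibration('wrist'); print({k:(np.round(v,4).tolist()) for k,v in c.items()})
z=np.load('scene0.npz'); im=z['im'].astype(int); w=pts('scene',z['d'])
m=(im[...,2]>im[...,1]*1.8)&(im[...,0]>im[...,1]*1.4)&(w[...,2]>.008)&(w[...,2]<.05); m[:270]=0;m[325:]=0
P=w[m]; print('purple',len(P),cv2.minEnclosingCircle(P[:,:2].astype(np.float32)))
# ring table-ish around arbor & keeper line
q=np.zeros(m.shape,bool); q[170:245,385:475]=1
q&=abs(w[...,2]-.096)<.003; q[:, 430:]=0
P=w[q]; print('keeper',P[:,:2].mean(0),cv2.minAreaRect(P[:,:2].astype(np.float32)))
o=monitor.get_obs(); Rt=R.from_euler('xyz',o['eef_rot']).as_matrix()
for nm,t in [('arbor',[.4775,-.312,.25]),('gear',[.433,-.125,.25])]: print(nm,Rt.T@(np.array(t)-o['eef_pos']))
E
```

```text
{'fov_y': 65.7065, 'cx': 321.4264, 'cy': 241.5295, 'T_tool_cam': [[-0.0007, -0.9635, -0.2676, 0.0717], [1.0, -0.0006, -0.0004, -0.0005], [0.0003, -0.2676, 0.9635, -0.162], [0.0, 0.0, 0.0, 1.0]]}
purple 604 ((0.4429307281970978, -0.005692214705049992), 0.033480484038591385)
keeper [ 0.53279717 -0.24872095] ((0.5327060222625732, -0.24903148412704468), (0.03229127824306488, 0.1300676316022873), 22.10358238220215)
arbor [ 0.37574831 -0.17067221 -0.02804149]
gear [ 0.38327855 -0.36274626 -0.02771355]
```

Call:
send_rows(
  moves=[
    {"fingers": 1,"xyz": [0.304,-0.171,0.04],"twist": 0},
    {"fingers": 1,"xyz": [0.304,-0.171,0.04],"twist": 0},
    {"fingers": 1,"xyz": [0.304,-0.171,0.04],"twist": 0},
    {"fingers": 1,"xyz": [0.304,-0.171,0.04],"twist": 0},
    {"fingers": 1,"xyz": [0.304,-0.171,0.04],"twist": 0},
    {"fingers": 1,"xyz": [0.304,-0.171,0.04],"twist": 0},
    {"fingers": 1,"xyz": [0.304,-0.171,0.04],"twist": 0},
    {"fingers": 1,"xyz": [0.304,-0.171,0.04],"twist": 0},
    {"fingers": 1,"xyz": [0.304,-0.171,0.04],"twist": 0},
    {"fingers": 1,"xyz": [0.304,-0.171,0.04],"twist": 0},
  ],
)

```text
t: 0.93
eef_pos: [0.4105, -0.3279, 0.1814]
eef_rot: [-3.139, -0.0, 0.278]
wrist_force: [0.2, 0.2, -0.3]
finger_gap: 0.0881
gripper_force: 0.0
```

Call:
send_rows(
  moves=[
    {"fingers": 1,"xyz": [0,0,0],"twist": 0},
    {"fingers": 1,"xyz": [0,0,0],"twist": 0},
    {"fingers": 1,"xyz": [0,0,0],"twist": 0},
  ],
)

```text
t: 1.18
eef_pos: [0.4075, -0.3323, 0.1827]
eef_rot: [3.141, 0.0, 0.271]
wrist_force: [-0.5, -0.5, -0.4]
finger_gap: 0.0878
gripper_force: 0.0
```

```bash
cat >> h.py <<'E'
def wcap(tag):
    o=monitor.get_obs(); im,d=capture('wrist'); np.savez(tag+'.npz',im=im,d=d,p=o['eef_pos'],r=o['eef_rot']); return o,im,d
def wT(p,r):
    T=np.eye(4); T[:3,:3]=R.from_euler('xyz',r).as_matrix(); T[:3,3]=p
    return T@np.array(calibration('wrist')['T_tool_cam'])
def wpix(T,P):  # world->pixel fisheye
    c=calibration('wrist'); f=240/np.tan(np.radians(c['fov_y'])/2)
    q=(np.atleast_2d(P)-T[:3,3])@T[:3,:3]; s=np.hypot(q[:,0],q[:,1]); th=np.arctan2(s,q[:,2]); s=np.maximum(s,1e-9)
    return np.stack([c['cx']+f*th*q[:,0]/s,c['cy']+f*th*q[:,1]/s],1)
def wray(T,uv,z):
    c=calibration('wrist'); f=240/np.tan(np.radians(c['fov_y'])/2)
    a=np.atleast_2d(uv).astype(float)-[c['cx'],c['cy']]; r=np.maximum(np.hypot(a[:,0],a[:,1]),1e-9); th=r/f
    d=np.stack([np.sin(th)*a[:,0]/r,np.sin(th)*a[:,1]/r,np.cos(th)],1)@T[:3,:3].T
    return T[:3,3]+d*((z-T[2,3])/d[:,2])[:,None]
def rectify(im,T,cx,cy,z,half,n=400): # top-down ortho at height z; col=+x, row=-y
    g=np.linspace(-half,half,n); X,Y=np.meshgrid(cx+g,cy-g)
    uv=wpix(T,np.stack([X.ravel(),Y.ravel(),np.full(X.size,z)],1)).reshape(n,n,2).astype(np.float32)
    return cv2.remap(im,uv[...,0],uv[...,1],cv2.INTER_CUBIC)
E
python3 - <<'E'
from h import *
o,im,d=wcap('w1'); T=wT(o['eef_pos'],o['eef_rot']); print(o['eef_pos'],o['eef_rot'],o['t'],T[:3,3])
a=rectify(im,T,.4765,-.3125,.077,.03); b=rectify(im,T,.4765,-.3125,.111,.03)
cv2.imwrite('pics/w1.png',np.hstack([a,b])[:,:,::-1])
E
```

```text
[ 0.40753832 -0.33225313  0.18270703] [3.14133431e+00 3.60882900e-04 2.71116187e-01] 1.1833 [ 0.47656327 -0.31252899  0.34466873]
```

View pics/w1.png

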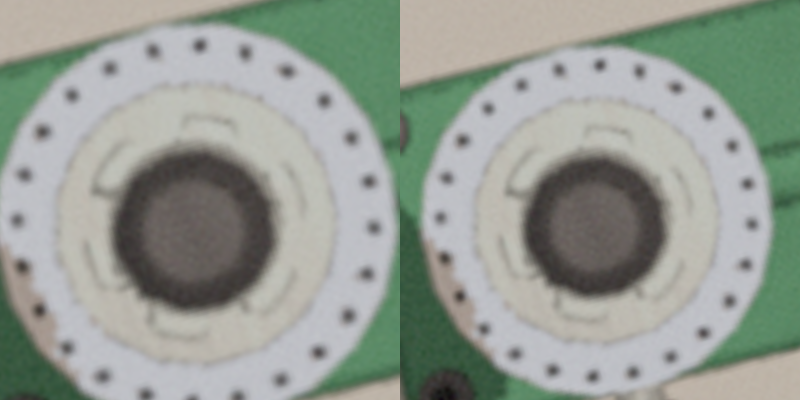

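Rectified view (0.15 mm/px): nose at (190,230) in the left panel, six key-top arcs about (196,227) with angles near 22° mod 60°. I'll refine this numerically and go look at the gear from the same relative height.

Call:
send_rows(
  moves=[
    {"fingers": 1,"xyz": [0.008,-0.19,0],"twist": 0},
    {"fingers": 1,"xyz": [0.008,-0.19,0],"twist": 0},
    {"fingers": 1,"xyz": [0.008,-0.19,0],"twist": 0},
    {"fingers": 1,"xyz": [0.008,-0.19,0],"twist": 0},
    {"fingers": 1,"xyz": [0.008,-0.19,0.033],"twist": 0},
    {"fingers": 1,"xyz": [0.008,-0.19,0.033],"twist": 0},
    {"fingers": 1,"xyz": [0.008,-0.19,0.033],"twist": 0},
    {"fingers": 1,"xyz": [0.008,-0.19,0.033],"twist": 0},
    {"fingers": 1,"xyz": [0.008,-0.19,0.033],"twist": 0},
    {"fingers": 1,"xyz": [0.008,-0.19,0.033],"twist": 0},
  ],
)

```text
t: 2.07
eef_pos: [0.3658, -0.1478, 0.1517]
eef_rot: [3.139, -0.002, 0.271]
wrist_force: [-0.3, -0.1, -0.2]
finger_gap: 0.0878
gripper_force: 0.0
```

```bash
cat >> h.py <<'E'
def polar(im,T,c,z,rs,n=720):
    a=np.radians(np.arange(n)*360/n); A,Rr=np.meshgrid(a,rs)
    P=np.stack([c[0]+Rr*np.cos(A),c[1]+Rr*np.sin(A),np.full(A.shape,z)],-1).reshape(-1,3)
    uv=wpix(T,P).reshape(*A.shape,2).astype(np.float32)
    return cv2.remap(im,uv[...,0],uv[...,1],cv2.INTER_CUBIC)
E
python3 - <<'E'
from h import *
z=np.load('w1.npz'); T=wT(z['p'],z['r']); g=cv2.cvtColor(z['im'],cv2.COLOR_RGB2GRAY).astype(np.float32)
# arbor centre: nose outline (mid height .104) 
a=rectify(g,T,.4765,-.3145,.104,.02,400); m=(a<120).astype(np.uint8)
cs=max(cv2.findContours(m,0,1)[0],key=cv2.contourArea); (e,s,_)=cv2.fitEllipse(cs); 
print('nose',.4765-.02+e[0]*1e-4,-.3145+.02-e[1]*1e-4,np.array(s)*.1)
# joint search centre for 6-fold strength at key arcs, by 6-fold harmonic
best=[]
for cx in np.arange(.4735,.4785,.0005):
  for cy in np.arange(-.319,-.3135,.0005):
    s=polar(g,T,(cx,cy),.077,np.arange(.0164,.0177,.0003)).mean(0); F=np.fft.fft(-s)
    best.append((abs(F[6]),cx,cy,np.degrees(-np.angle(F[6]))/6%60))
best.sort(reverse=True); print(np.round(best[:6],4))
o,im,d=wcap('w2'); T=wT(o['eef_pos'],o['eef_rot']); print(o['eef_pos'],o['eef_rot'],o['t'],T[:3,3])
cv2.imwrite('pics/w2.png',np.hstack([rectify(im,T,.433,-.1275,.044,.03),cv2.resize(im,(533,400))[:,:400]])[:,:,::-1])
E
```

```text
nose 0.4755850708007812 -0.31658708038330075 [21.82574768 21.99717407]
[[ 2.8518792e+03  4.7600000e-01 -3.1650000e-01  2.1873500e+01]
 [ 2.8465828e+03  4.7550000e-01 -3.1650000e-01  2.1449600e+01]
 [ 2.8424753e+03  4.7600000e-01 -3.1700000e-01  2.2157900e+01]
 [ 2.8129719e+03  4.7550000e-01 -3.1700000e-01  2.1629400e+01]
 [ 2.3543108e+03  4.7550000e-01 -3.1600000e-01  2.1168500e+01]
 [ 2.3285684e+03  4.7600000e-01 -3.1600000e-01  2.1573600e+01]]
[ 0.36581245 -0.14775449  0.15165985] [ 3.13935984e+00 -2.10783813e-03  2.70823698e-01] 2.0667 [ 0.43437202 -0.12784901  0.31380067]
```

View pics/w2.png

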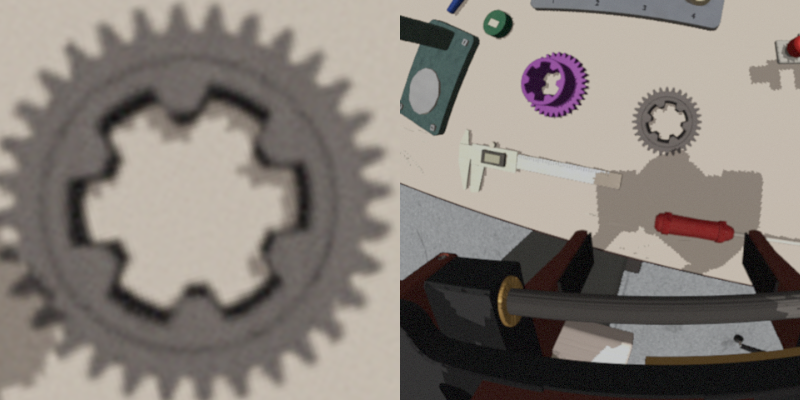

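```bash
python3 - <<'E'
from h import *
z=np.load('w2.npz'); T=wT(z['p'],z['r']); g=cv2.cvtColor(z['im'],cv2.COLOR_RGB2GRAY).astype(np.float32)
c0=(.432,-.1275)
lev=np.median(polar(g,T,c0,.044,np.arange(.0195,.021,.0003))); print('lev',lev)
best=[]
for cx in np.arange(.430,.4345,.0003):
  for cy in np.arange(-.1300,-.1255,.0003):
    s=abs(polar(g,T,(cx,cy),.044,np.arange(.0145,.0178,.0004))-lev).clip(0,40).mean(0); F=np.fft.fft(s)
    best.append((abs(F[6])-abs(F[1]),cx,cy,np.degrees(-np.angle(F[6]))/6%60))
best.sort(reverse=True); print(np.round(best[:5],4))
# centre: bore contour (not gear-level) & outer teeth
a=rectify(g,T,*c0,.044,.03,600); m=(abs(a-lev)>22).astype(np.uint8)
k,l,s,cc=cv2.connectedComponentsWithStats(m); i=l[300,300]; (c,r)=cv2.minEnclosingCircle(np.argwhere(l==i)[:,::-1].astype(np.float32)); print('bore',c0[0]-.03+c[0]*1e-4,c0[1]+.03-c[1]*1e-4,r*.1, 'centroid',c0[0]-.03+cc[i][0]*1e-4,c0[1]+.03-cc[i][1]*1e-4)
E
```

```text
lev 102.97658
[[ 5.1932217e+03  4.3060000e-01 -1.2880000e-01  4.1071000e+00]
 [ 5.1873970e+03  4.3060000e-01 -1.2850000e-01  4.0853000e+00]
 [ 5.1839941e+03  4.3090000e-01 -1.2850000e-01  4.1005000e+00]
 [ 5.1589355e+03  4.3060000e-01 -1.2820000e-01  4.0475000e+00]
 [ 5.1324873e+03  4.3030000e-01 -1.2850000e-01  4.0638000e+00]]
bore 0.43111225891113286 -0.12853624267578126 15.879627990722657 centroid 0.4313150114511764 -0.12857680456125178
```

Call:
send_rows(
  moves=[
    {"fingers": 1,"xyz": [0.034,-0.0005,0.02],"twist": 0},
    {"fingers": 1,"xyz": [0.068,-0.001,0.04],"twist": 0},
    {"fingers": 1,"xyz": [0.068,-0.001,0.07],"twist": 0},
    {"fingers": 1,"xyz": [0.068,-0.001,0.09],"twist": 0},
    {"fingers": 1,"xyz": [0.068,-0.001,0.09],"twist": 0},
    {"fingers": 1,"xyz": [0.068,-0.001,0.09],"twist": 0},
  ],
)

```text
t: 2.62
eef_pos: [0.4298, -0.1272, 0.0594]
eef_rot: [-3.14, 0.002, 0.272]
wrist_force: [-0.4, 0.0, 0.8]
finger_gap: 0.0881
gripper_force: 0.0
```

Call:
send_rows(
  moves=[
    {"fingers": 1,"xyz": [0.001,0.0015,0.02],"twist": 0},
    {"fingers": 1,"xyz": [0.001,0.0015,0.04],"twist": 0},
    {"fingers": 1,"xyz": [0.001,0.0015,0.041],"twist": 0},
    {"fingers": 1,"xyz": [0.001,0.0015,0.041],"twist": 0},
    {"fingers": 0.5,"xyz": [0.001,0.0015,0.041],"twist": 0},
    {"fingers": 0.2,"xyz": [0.001,0.0015,0.041],"twist": 0},
    {"fingers": 0.0,"xyz": [0.001,0.0015,0.041],"twist": 0},
    {"fingers": -0.3,"xyz": [0.001,0.0015,0.041],"twist": 0},
    {"fingers": -1,"xyz": [0.001,0.0015,0.041],"twist": 0},
    {"fingers": -1,"xyz": [0.001,0.0015,0.041],"twist": 0},
  ],
)

```text
t: 3.45
eef_pos: [0.4316, -0.128, 0.0189]
eef_rot: [3.141, -0.0, 0.273]
wrist_force: [-0.1, -0.3, -0.6]
finger_gap: 0.0513
gripper_force: 0.0
```

Call:
send_rows(
  moves=[
    {"fingers": -1,"xyz": [0,0,0],"twist": 0},
    {"fingers": -1,"xyz": [0,0,0],"twist": 0},
    {"fingers": -1,"xyz": [0,0,0],"twist": 0},
    {"fingers": -1,"xyz": [0,0,0],"twist": 0},
  ],
)

```text
t: 3.78
eef_pos: [0.4315, -0.128, 0.0188]
eef_rot: [3.141, -0.0, 0.273]
wrist_force: [-0.4, -0.3, 2.0]
finger_gap: 0.0443
gripper_force: 30.0
```

Call:
send_rows(
  moves=[
    {"fingers": -1,"xyz": [0,0,-0.02],"twist": 0},
    {"fingers": -1,"xyz": [0,0,-0.06],"twist": 0},
    {"fingers": -1,"xyz": [0,0,-0.1],"twist": 0},
    {"fingers": -1,"xyz": [0,0,-0.14],"twist": 0},
    {"fingers": -1,"xyz": [0,0,-0.17],"twist": 0},
    {"fingers": -1,"xyz": [0,0,-0.17],"twist": 0},
    {"fingers": -1,"xyz": [0,0,-0.17],"twist": 0},
    {"fingers": -1,"xyz": [0,0,-0.17],"twist": 0},
  ],
)

```text
t: 4.45
eef_pos: [0.4309, -0.1278, 0.1867]
eef_rot: [-3.14, 0.002, 0.273]
wrist_force: [-0.6, 0.1, -2.7]
finger_gap: 0.0445
gripper_force: 30.0
```

```bash
python3 - <<'E'
from h import *
o,im,d=wcap('w3'); T=wT(o['eef_pos'],o['eef_rot']); print(o['eef_pos'],o['eef_rot'],o['wrist_force'])
zt=o['eef_pos'][2]-.0188+.044
a=rectify(im,T,o['eef_pos'][0],o['eef_pos'][1],zt,.03)
cv2.imwrite('pics/w3.png',np.hstack([a,cv2.resize(im,(533,400))[:,66:466]])[:,:,::-1])
E
```

```text
[ 0.43089951 -0.12778407  0.18669235] [-3.13988878e+00  2.22023242e-03  2.72797754e-01] [-0.63943717  0.09692015 -2.74271219]
```

View pics/w3.png

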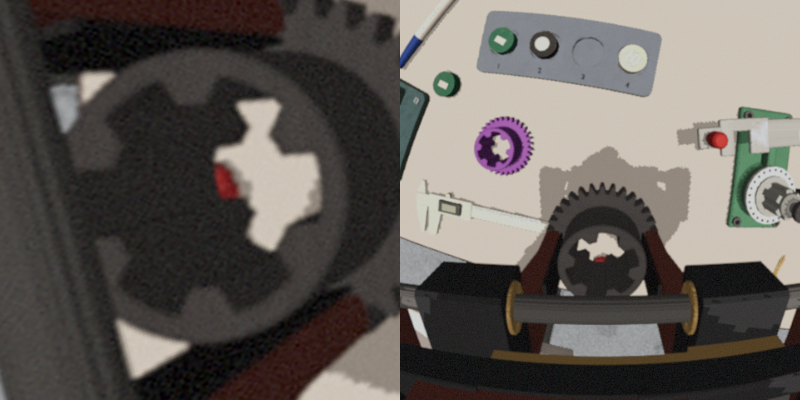

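In hand: the boss centre is within 1 mm of the TCP (left panel circle about (197,195)), grooves not slipped. Moving over the arbor with the rotation of +17.6° world.

Call:
send_rows(
  moves=[
    {"fingers": -1,"xyz": [-0.0014,0.039,0],"twist": -0.1},
    {"fingers": -1,"xyz": [-0.003,0.078,0],"twist": -0.2},
    {"fingers": -1,"xyz": [-0.0045,0.117,0],"twist": -0.307},
    {"fingers": -1,"xyz": [-0.006,0.156,0],"twist": -0.307},
    {"fingers": -1,"xyz": [-0.0074,0.185,0],"twist": -0.307},
    {"fingers": -1,"xyz": [-0.0074,0.1947,0],"twist": -0.307},
    {"fingers": -1,"xyz": [-0.0074,0.1947,0],"twist": -0.307},
    {"fingers": -1,"xyz": [-0.0074,0.1947,0],"twist": -0.307},
    {"fingers": -1,"xyz": [-0.0074,0.1947,0],"twist": -0.307},
    {"fingers": -1,"xyz": [-0.0074,0.1947,0],"twist": -0.307},
  ],
)

```text
t: 5.33
eef_pos: [0.4767, -0.3161, 0.1885]
eef_rot: [-3.141, -0.0, 0.581]
wrist_force: [-1.5, -0.3, -2.4]
finger_gap: 0.0445
gripper_force: 30.0
```

Call:
send_rows(
  moves=[
    {"fingers": -1,"xyz": [0,0,0],"twist": 0},
    {"fingers": -1,"xyz": [0,0,0],"twist": 0},
  ],
)

```text
t: 5.5
eef_pos: [0.4769, -0.3166, 0.1891]
eef_rot: [3.141, -0.0, 0.581]
wrist_force: [0.6, -0.3, -2.2]
finger_gap: 0.0446
gripper_force: 30.0
```

Call:
send_rows(
  moves=[
    {"fingers": -1,"xyz": [-0.001,0.0003,0.02],"twist": 0},
    {"fingers": -1,"xyz": [-0.001,0.0003,0.04],"twist": 0},
    {"fingers": -1,"xyz": [-0.001,0.0003,0.05],"twist": 0},
    {"fingers": -1,"xyz": [-0.001,0.0003,0.056],"twist": 0},
    {"fingers": -1,"xyz": [-0.001,0.0003,0.059],"twist": 0},
    {"fingers": -1,"xyz": [-0.001,0.0003,0.061],"twist": 0},
    {"fingers": -1,"xyz": [-0.001,0.0003,0.063],"twist": 0},
    {"fingers": -1,"xyz": [-0.001,0.0003,0.063],"twist": 0},
  ],
)

```text
t: 6.17
eef_pos: [0.4763, -0.3185, 0.1262]
eef_rot: [3.141, -0.0, 0.58]
wrist_force: [0.3, 1.0, -1.8]
finger_gap: 0.0443
gripper_force: 30.0
```

```bash
python3 - <<'E'
from h import *
o,im,d=wcap('w4'); T=wT(o['eef_pos'],o['eef_rot']); print(o['eef_pos'],o['eef_rot'],o['wrist_force'],o['ft_torque'])
zt=o['eef_pos'][2]-.0188+.044
a=rectify(im,T,o['eef_pos'][0],o['eef_pos'][1],zt,.03)
s,_=capture('side'); s=cv2.resize(s[170:260,360:450],(400,400),interpolation=2)
cv2.imwrite('pics/w4.png',np.hstack([a,s])[:,:,::-1])
E
```

```text
[ 0.47634818 -0.31849433  0.12623505] [ 3.14062754e+00 -3.52710113e-04  5.79781251e-01] [ 0.26230884  1.03052914 -1.84595359] [ 0.00443259 -0.00213039  0.00264453]
```

View pics/w4.png

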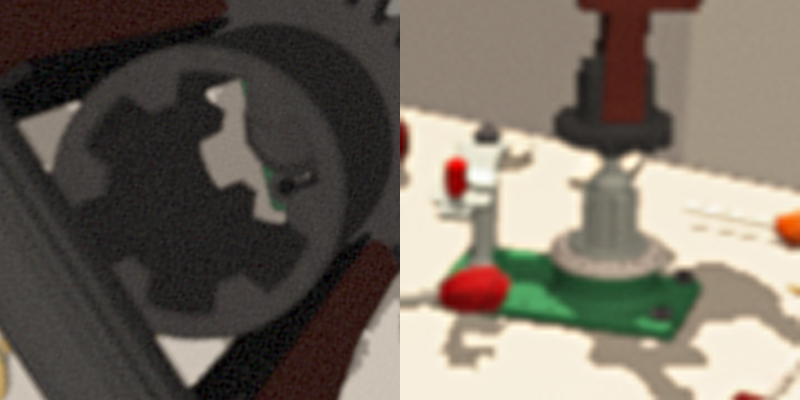

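Right panel: gear on the nose with no contact force; now correcting laterally by ~1 mm and lowering into the neck.

Call:
send_rows(
  moves=[
    {"fingers": -1,"xyz": [0.0007,-0.001,0.003],"twist": 0},
    {"fingers": -1,"xyz": [0.0007,-0.001,0.006],"twist": 0},
    {"fingers": -1,"xyz": [0.0007,-0.001,0.009],"twist": 0},
    {"fingers": -1,"xyz": [0.0007,-0.001,0.012],"twist": 0},
    {"fingers": -1,"xyz": [0.0007,-0.001,0.015],"twist": 0},
    {"fingers": -1,"xyz": [0.0007,-0.001,0.015],"twist": 0},
    {"fingers": -1,"xyz": [0.0007,-0.001,0.015],"twist": 0},
  ],
)

```text
t: 6.85
eef_pos: [0.476, -0.317, 0.1102]
eef_rot: [-3.141, 0.0, 0.58]
wrist_force: [0.6, 0.0, -2.4]
finger_gap: 0.0443
gripper_force: 30.0
```

Call:
send_rows(
  moves=[
    {"fingers": -1,"xyz": [0,0,0.0015],"twist": 0},
    {"fingers": -1,"xyz": [0,0,0.003],"twist": 0},
    {"fingers": -1,"xyz": [0,0,0.0045],"twist": 0},
    {"fingers": -1,"xyz": [0,0,0.006],"twist": 0},
    {"fingers": -1,"xyz": [0,0,0.007],"twist": 0},
    {"fingers": -1,"xyz": [0,0,0.008],"twist": 0},
    {"fingers": -1,"xyz": [0,0,0.008],"twist": 0},
  ],
)

```text
t: 7.43
eef_pos: [0.476, -0.317, 0.1023]
eef_rot: [-3.141, 0.0, 0.58]
wrist_force: [0.0, -0.5, -2.5]
finger_gap: 0.0447
gripper_force: 30.0
```

Call:
send_rows(
  moves=[
    {"fingers": -1,"xyz": [0,0,0.001],"twist": 0},
    {"fingers": -1,"xyz": [0,0,0.002],"twist": 0},
    {"fingers": -1,"xyz": [0,0,0.003],"twist": 0},
    {"fingers": -1,"xyz": [0,0,0.003],"twist": 0},
  ],
)

```text
t: 7.77
eef_pos: [0.476, -0.317, 0.0993]
eef_rot: [-3.141, 0.0, 0.58]
wrist_force: [0.4, 0.2, -1.8]
finger_gap: 0.0447
gripper_force: 30.0
```

Call:
send_rows(
  moves=[
    {"fingers": -1,"xyz": [0,0,0.001],"twist": 0},
    {"fingers": -1,"xyz": [0,0,0.002],"twist": 0},
    {"fingers": -1,"xyz": [0,0,0.003],"twist": 0},
    {"fingers": -1,"xyz": [0,0,0.004],"twist": 0},
    {"fingers": -1,"xyz": [0,0,0.005],"twist": 0},
    {"fingers": -1,"xyz": [0,0,0.005],"twist": 0},
  ],
)

```text
t: 8.27
eef_pos: [0.476, -0.317, 0.0943]
eef_rot: [-3.141, 0.0, 0.58]
wrist_force: [0.0, 0.1, -2.2]
finger_gap: 0.0445
gripper_force: 30.0
```

Call:
send_rows(
  moves=[
    {"fingers": -1,"xyz": [0,0,0.001],"twist": 0},
    {"fingers": -1,"xyz": [0,0,0.002],"twist": 0},
    {"fingers": -1,"xyz": [0,0,0.003],"twist": 0},
    {"fingers": -1,"xyz": [0,0,0.003],"twist": 0},
  ],
)

```text
t: 8.6
eef_pos: [0.476, -0.317, 0.0913]
eef_rot: [-3.141, 0.0, 0.58]
wrist_force: [-0.8, 0.2, -2.6]
finger_gap: 0.0447
gripper_force: 30.0
```

Meshed: past the key tops with no force. Sliding down.

Call:
send_rows(
  moves=[
    {"fingers": -1,"xyz": [0,0,0.002],"twist": 0},
    {"fingers": -1,"xyz": [0,0,0.004],"twist": 0},
    {"fingers": -1,"xyz": [0,0,0.006],"twist": 0},
    {"fingers": -1,"xyz": [0,0,0.008],"twist": 0},
    {"fingers": -1,"xyz": [0,0,0.01],"twist": 0},
    {"fingers": -1,"xyz": [0,0,0.012],"twist": 0},
    {"fingers": -1,"xyz": [0,0,0.014],"twist": 0},
    {"fingers": -1,"xyz": [0,0,0.014],"twist": 0},
  ],
)

```text
t: 9.27
eef_pos: [0.4759, -0.3169, 0.077]
eef_rot: [-3.141, 0.0, 0.58]
wrist_force: [0.2, 0.3, -3.3]
finger_gap: 0.0444
gripper_force: 30.0
```

```bash
python3 -c "
from h import *
o=monitor.get_obs(); print(o['eef_pos'],o['wrist_force'],o['ft_torque'])"
```

```text
[ 0.47590861 -0.31691747  0.07697859] [ 0.21334573  0.30893759 -3.2631495 ] [-0.01241497 -0.04474301 -0.00503257]
```

Call:
send_rows(
  moves=[
    {"fingers": -1,"xyz": [0,0,0.002],"twist": 0},
    {"fingers": -1,"xyz": [0,0,0.004],"twist": 0},
    {"fingers": -1,"xyz": [0,0,0.006],"twist": 0},
    {"fingers": -1,"xyz": [0,0,0.008],"twist": 0},
    {"fingers": -1,"xyz": [0,0,0.01],"twist": 0},
    {"fingers": -1,"xyz": [0,0,0.011],"twist": 0},
    {"fingers": -1,"xyz": [0,0,0.012],"twist": 0},
    {"fingers": -1,"xyz": [0,0,0.012],"twist": 0},
  ],
)

```text
t: 9.93
eef_pos: [0.476, -0.317, 0.0654]
eef_rot: [-3.141, 0.0, 0.58]
wrist_force: [-0.1, -0.1, -3.7]
finger_gap: 0.0444
gripper_force: 30.0
```

Call:
send_rows(
  moves=[
    {"fingers": -1,"xyz": [0,0,0.0005],"twist": 0},
    {"fingers": -1,"xyz": [0,0,0.001],"twist": 0},
    {"fingers": -1,"xyz": [0,0,0.0015],"twist": 0},
    {"fingers": -1,"xyz": [0,0,0.0015],"twist": 0},
  ],
)

```text
t: 10.27
eef_pos: [0.4761, -0.3171, 0.0641]
eef_rot: [-3.142, -0.0, 0.58]
wrist_force: [-0.4, 0.0, -3.3]
finger_gap: 0.0449
gripper_force: 30.0
```

Call:
send_rows(
  moves=[
    {"fingers": -1,"xyz": [0,0,0.0004],"twist": 0},
    {"fingers": -1,"xyz": [0,0,0.0008],"twist": 0},
    {"fingers": -1,"xyz": [0,0,0.0008],"twist": 0},
  ],
)

```text
t: 10.52
eef_pos: [0.4761, -0.317, 0.0632]
eef_rot: [-3.141, 0.0, 0.58]
wrist_force: [-0.1, -0.3, -2.6]
finger_gap: 0.0445
gripper_force: 30.0
```

Call:
send_rows(
  moves=[
    {"fingers": -1,"xyz": [0,0,0.0003],"twist": 0},
    {"fingers": -1,"xyz": [0,0,0.0006],"twist": 0},
    {"fingers": -1,"xyz": [0,0,0.0006],"twist": 0},
  ],
)

```text
t: 10.77
eef_pos: [0.4762, -0.3171, 0.0628]
eef_rot: [3.142, -0.0, 0.58]
wrist_force: [-1.1, -0.4, -1.4]
finger_gap: 0.0446
gripper_force: 30.0
```

Call:
send_rows(
  moves=[
    {"fingers": 0.1,"xyz": [0,0,0],"twist": 0},
    {"fingers": 0.3,"xyz": [0,0,0],"twist": 0},
    {"fingers": 0.4,"xyz": [0,0,0],"twist": 0},
    {"fingers": 0.4,"xyz": [0,0,0],"twist": 0},
    {"fingers": 0.4,"xyz": [0,0,0],"twist": 0},
    {"fingers": 0.4,"xyz": [0,0,-0.02],"twist": 0},
    {"fingers": 0.4,"xyz": [0,0,-0.05],"twist": 0},
    {"fingers": 0.4,"xyz": [0,0,-0.085],"twist": 0},
    {"fingers": 0.4,"xyz": [0,0,-0.12],"twist": 0},
    {"fingers": 0.4,"xyz": [0,0,-0.12],"twist": 0},
  ],
)

```text
t: 11.6
eef_pos: [0.4783, -0.3187, 0.1919]
eef_rot: [3.129, -0.004, 0.58]
wrist_force: [-0.0, 0.1, 1.4]
finger_gap: 0.0616
gripper_force: 0.0
```

```bash
python3 - <<'E'
from h import *
print(monitor.get_obs()['eef_pos'])
im,d=capture('scene'); w=pts('scene',d); H=w[...,2]
m=np.zeros(d.shape,bool); m[170:245,385:475]=1
i=im.astype(int); g=m&(i.sum(2)<260)&(i.max(2)-i.min(2)<40)
for lo,hi in [(.049,.062),(.080,.094),(.094,.115)]:
    q=g&(H>lo)&(H<hi); P=w[q]
    if len(P): print(lo,len(P),P.mean(0),np.median(P[:,2]),P.min(0),P.max(0))
red=m&(i[...,0]>110)&(i[...,1]<60)&(i[...,2]<60); print('red',w[red].mean(0))
s,_=capture('side')
cv2.imwrite('pics/s5.png',np.hstack([cv2.resize(im[165:255,385:475],(400,400),interpolation=2),cv2.resize(s[180:260,360:440],(400,400),interpolation=2)])[:,:,::-1])
E
```

```text
[ 0.47827232 -0.31866385  0.19190248]
0.049 244 [ 0.47034913 -0.30178386  0.05594376] 0.05636622844190964 [ 0.445625   -0.34402088  0.04909439] [ 0.50857033 -0.28069978  0.06193983]
0.08 122 [ 0.47552523 -0.3072735   0.08608112] 0.08644687373682342 [ 0.45612588 -0.33512525  0.08075071] [ 0.50957588 -0.18859441  0.09329298]
0.094 72 [ 0.48813598 -0.30773454  0.10532031] 0.10565175774151025 [ 0.46698977 -0.31969155  0.09432656] [ 0.5560179  -0.28862491  0.11262661]
red [ 0.51030655 -0.19509713  0.1160626 ]
```

View pics/s5.png

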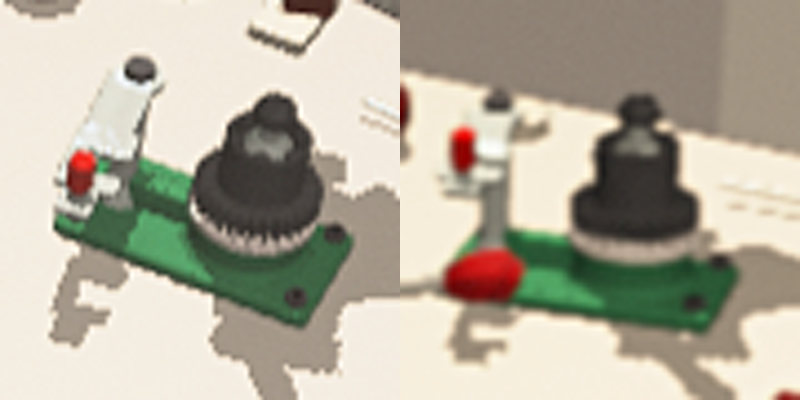

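Gear is home: teeth top at z≈.056, boss top ≈.087. Now I'll cage the keeper knob (estimated true centre (.511,-.201)) between the fingers.

Call:
send_rows(
  moves=[
    {"fingers": 0.2,"xyz": [0.01,-0.008,0],"twist": 0.12},
    {"fingers": 0.1,"xyz": [0.03,-0.025,0],"twist": 0.24},
    {"fingers": 0,"xyz": [0.05,-0.042,0],"twist": 0.36},
    {"fingers": -0.2,"xyz": [0.07,-0.059,0],"twist": 0.48},
    {"fingers": -0.23,"xyz": [0.0927,-0.078,0],"twist": 0.6},
    {"fingers": -0.23,"xyz": [0.0927,-0.078,0],"twist": 0.72},
    {"fingers": -0.23,"xyz": [0.0927,-0.078,0],"twist": 0.84},
    {"fingers": -0.23,"xyz": [0.0927,-0.078,0],"twist": 0.96},
    {"fingers": -0.23,"xyz": [0.0927,-0.078,0],"twist": 1.08},
    {"fingers": -0.23,"xyz": [0.0927,-0.078,0],"twist": 1.2},
  ],
)

```text
t: 12.53
eef_pos: [0.5103, -0.2006, 0.1803]
eef_rot: [3.141, 0.003, -0.626]
wrist_force: [-0.2, -1.1, 0.8]
finger_gap: 0.0341
gripper_force: 0.0
```

Call:
send_rows(
  moves=[
    {"fingers": -0.23,"xyz": [0,0,0],"twist": 0.12},
    {"fingers": -0.23,"xyz": [0,0,0],"twist": 0.24},
    {"fingers": -0.23,"xyz": [0,0,0],"twist": 0.36},
    {"fingers": -0.23,"xyz": [0,0,0],"twist": 0.48},
    {"fingers": -0.23,"xyz": [0,0,0],"twist": 0.55},
    {"fingers": -0.23,"xyz": [0,0,0],"twist": 0.55},
    {"fingers": -0.23,"xyz": [0,0,0],"twist": 0.55},
  ],
)

```text
t: 13.12
eef_pos: [0.5104, -0.2008, 0.181]
eef_rot: [3.14, 0.002, -1.168]
wrist_force: [-0.8, 0.5, -0.6]
finger_gap: 0.034
gripper_force: 0.0
```

```bash
cat > k.py <<'E'
from h import *
import sys
o,im,d=wcap(sys.argv[1]); T=wT(o['eef_pos'],o['eef_rot']); print(o['t'],o['eef_pos'],o['eef_rot'],o['finger_gap'],o['wrist_force'])
i=im.astype(int); m=((i[...,0]>110)&(i[...,1]<60)&(i[...,2]<60)).astype(np.uint8)
k,l,s,cc=cv2.connectedComponentsWithStats(m)
for j in range(1,k):
    if s[j,4]>30:
        w=wray(T,cc[j],.117)[0]; t=R.from_euler('xyz',o['eef_rot']).as_matrix().T@(w-o['eef_pos'])
        print(s[j],cc[j].round(1),w.round(4),'tool',t.round(4))
cv2.imwrite(f'pics/{sys.argv[1]}.png',im[:,:,::-1])
E
python3 k.py w6
```

```text
13.1167 [ 0.51041705 -0.2007826   0.18098269] [ 3.13979302e+00  2.04395925e-03 -1.16780193e+00] 0.03397494793930423 [-0.79569744  0.47934039 -0.60810204]
[508  17  40  23  90] [529.3  27.9] [ 0.4425 -0.4025  0.117 ] tool [0.1591 0.1415 0.0639]
[311 252  17  16 216] [318.9 259.6] [ 0.5096 -0.1985  0.117 ] tool [-0.0023 -0.0003  0.064 ]
[461 266  30  50 570] [476.8 291.5] [ 0.3979 -0.2193  0.117 ] tool [-0.027   0.1107  0.0642]
```

View pics/w6.png

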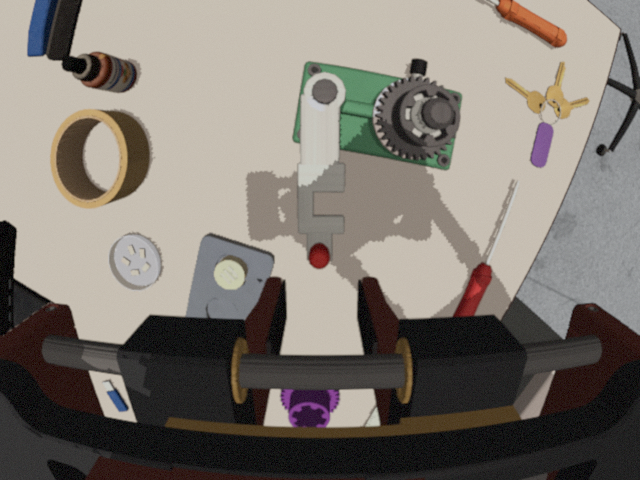

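Knob at pixel (319,260), centred between the fingers; slot arm at (322,210). Lowering to straddle the knob.

Call:
send_rows(
  moves=[
    {"fingers": -0.23,"xyz": [-0.002,0,0.025],"twist": 0},
    {"fingers": -0.23,"xyz": [-0.002,0,0.05],"twist": 0},
    {"fingers": -0.23,"xyz": [-0.002,0,0.065],"twist": 0},
    {"fingers": -0.23,"xyz": [-0.002,0,0.073],"twist": 0},
    {"fingers": -0.23,"xyz": [-0.002,0,0.0745],"twist": 0},
    {"fingers": -0.4,"xyz": [-0.002,0,0.0745],"twist": 0},
    {"fingers": -0.5,"xyz": [-0.002,0,0.0745],"twist": 0},
    {"fingers": -0.55,"xyz": [-0.002,0,0.0745],"twist": 0},
  ],
)

```text
t: 13.83
eef_pos: [0.5109, -0.1995, 0.1099]
eef_rot: [-3.14, -0.002, -1.17]
wrist_force: [-0.3, 0.3, 0.0]
finger_gap: 0.0204
gripper_force: 0.0
```

Call:
send_rows(
  moves=[
    {"fingers": -0.55,"xyz": [0,0.0027,0],"twist": -0.025},
    {"fingers": -0.55,"xyz": [0,0.0054,0],"twist": -0.05},
    {"fingers": -0.55,"xyz": [0.0001,0.0107,0],"twist": -0.1},
    {"fingers": -0.55,"xyz": [0.0006,0.016,0],"twist": -0.15},
    {"fingers": -0.55,"xyz": [0.0013,0.0213,0],"twist": -0.2},
    {"fingers": -0.55,"xyz": [0.0023,0.0266,0],"twist": -0.25},
    {"fingers": -0.55,"xyz": [0.0036,0.0318,0],"twist": -0.3},
    {"fingers": -0.55,"xyz": [0.0051,0.0369,0],"twist": -0.35},
    {"fingers": -0.55,"xyz": [0.0068,0.042,0],"twist": -0.4},
    {"fingers": -0.55,"xyz": [0.0068,0.042,0],"twist": -0.4},
  ],
)

```text
t: 14.67
eef_pos: [0.4743, -0.2226, 0.1096]
eef_rot: [-3.141, -0.002, -0.769]
wrist_force: [0.7, 0.6, -0.2]
finger_gap: 0.0195
gripper_force: 0.0
```

```bash
cat > f.py <<'E'
from h import *
o=monitor.get_obs(); p=o['eef_pos']; P=np.array([.549,-.2996]); ps=o['eef_rot'][2]
v=p[:2]-P; print('r',np.hypot(*v),'dir',np.degrees(np.arctan2(v[1],v[0]))%360,'psi',np.degrees(ps),'z',p[2],o['wrist_force'].round(2),o['t'])
ex=np.array([np.cos(ps),np.sin(ps)]); ey=np.array([np.sin(ps),-np.cos(ps)]); px,py=-v@ex,-v@ey
print('pivot tool',px,py)
for D in np.arange(.05,.52,.05): print(round(D,2),(px*(1-np.cos(D))-py*np.sin(D)).round(4),(px*np.sin(D)+py*(1-np.cos(D))).round(4))
E
python3 f.py; python3 k.py w7
```

```text
r 0.10729186232216512 dir 134.13340781176305 psi -44.054579586954624 z 0.10962926193926067 [ 0.66  0.55 -0.21] 14.6667
pivot tool 0.10723821133066878 0.0033926024166195143
0.05 -0.0 0.0054
0.1 0.0002 0.0107
0.15 0.0007 0.0161
0.2 0.0015 0.0214
0.25 0.0025 0.0266
0.3 0.0038 0.0318
0.35 0.0053 0.037
0.4 0.0071 0.042
0.45 0.0092 0.047
0.5 0.0115 0.0518
14.6667 [ 0.47428931 -0.22259444  0.10962926] [-3.14123848e+00 -2.21992738e-03 -7.68897464e-01] 0.019534818930764298 [ 0.66026248  0.55326809 -0.21211269]
[574  87  38  49 164] [592.9 110.4] [ 0.4491 -0.3876  0.117 ] tool [ 0.0967  0.1361 -0.0072]
[304 296  24  22 414] [315.6 306.5] [ 0.4741 -0.2201  0.117 ] tool [-0.0019 -0.0017 -0.0074]
```

The keeper follows. Continue along the arc.

Call:
send_rows(
  moves=[
    {"fingers": -0.55,"xyz": [0,0.0027,0],"twist": -0.025},
    {"fingers": -0.55,"xyz": [0,0.0054,0],"twist": -0.05},
    {"fingers": -0.55,"xyz": [0.0002,0.0107,0],"twist": -0.1},
    {"fingers": -0.55,"xyz": [0.0007,0.0161,0],"twist": -0.15},
    {"fingers": -0.55,"xyz": [0.0015,0.0214,0],"twist": -0.2},
    {"fingers": -0.55,"xyz": [0.0025,0.0266,0],"twist": -0.25},
    {"fingers": -0.55,"xyz": [0.0038,0.0318,0],"twist": -0.3},
    {"fingers": -0.55,"xyz": [0.0053,0.037,0],"twist": -0.35},
    {"fingers": -0.55,"xyz": [0.0071,0.042,0],"twist": -0.4},
    {"fingers": -0.55,"xyz": [0.0071,0.042,0],"twist": -0.4},
  ],
)

```text
t: 15.55
eef_pos: [0.4502, -0.2575, 0.1089]
eef_rot: [3.141, -0.001, -0.37]
wrist_force: [-0.2, 0.1, 0.5]
finger_gap: 0.02
gripper_force: 0.0
```

```bash
python3 f.py; python3 k.py w8
```

```text
r 0.10739222836904107 dir 156.90810296024014 psi -21.223936096484245 z 0.10887337841077394 [-0.17  0.05  0.47] 15.55
pivot tool 0.10733516009886988 0.0035005886102537683
0.05 -0.0 0.0054
0.1 0.0002 0.0107
0.15 0.0007 0.0161
0.2 0.0014 0.0214
0.25 0.0025 0.0267
0.3 0.0038 0.0319
0.35 0.0053 0.037
0.4 0.0071 0.0421
0.45 0.0092 0.047
0.5 0.0115 0.0519
15.55 [ 0.45021236 -0.25748001  0.10887338] [ 3.14122081e+00 -1.04841199e-03 -3.70427565e-01] 0.019969902762239027 [-0.1653499   0.05420089  0.47019392]
[568 189  10  30  71] [572.6 203. ] [ 0.4504 -0.3915  0.117 ] tool [ 0.0487  0.1249 -0.008 ]
[575 220   7  19  51] [577.9 228. ] [ 0.4364 -0.3924  0.117 ] tool [ 0.036   0.1308 -0.008 ]
[304 296  23  21 379] [315.3 306.4] [ 0.4494 -0.2546  0.117 ] tool [-0.0018 -0.0024 -0.0081]
[288 389  17  13  36] [293.7 392.9] [ 0.4064 -0.2255  0.117 ] tool [-0.0524 -0.0139 -0.0082]
```

Call:
send_rows(
  moves=[
    {"fingers": -0.55,"xyz": [0,0.0054,0],"twist": -0.05},
    {"fingers": -0.55,"xyz": [0.0002,0.0107,0],"twist": -0.1},
    {"fingers": -0.55,"xyz": [0.0007,0.0161,0],"twist": -0.15},
    {"fingers": -0.55,"xyz": [0.0014,0.0214,0],"twist": -0.2},
    {"fingers": -0.55,"xyz": [0.0025,0.0267,0],"twist": -0.25},
    {"fingers": -0.55,"xyz": [0.0038,0.0319,0],"twist": -0.3},
    {"fingers": -0.55,"xyz": [0.0053,0.037,0],"twist": -0.35},
    {"fingers": -0.55,"xyz": [0.0071,0.0421,0],"twist": -0.4},
    {"fingers": -0.55,"xyz": [0.0092,0.047,0],"twist": -0.45},
    {"fingers": -0.55,"xyz": [0.0115,0.0519,0],"twist": -0.5},
  ],
)

```text
t: 16.43
eef_pos: [0.4423, -0.3092, 0.1086]
eef_rot: [-3.141, -0.0, 0.13]
wrist_force: [-0.3, 1.0, 0.4]
finger_gap: 0.0199
gripper_force: 0.3
```

```bash
python3 f.py|head -2; python3 k.py w9
```

```text
r 0.10708559842396798 dir 185.16238664236644 psi 7.445866776690648 z 0.10857684803024051 [-0.29  0.97  0.36] 16.4333
pivot tool 0.1070005643870237 0.004266686147085294
16.4333 [ 0.44234877 -0.30923543  0.10857685] [-3.14146964e+00 -3.80615959e-04  1.29954891e-01] 0.019876727026718725 [-0.28679339  0.97329298  0.36019953]
[491 286  16  57 151] [498.  315.3] [ 0.4445 -0.3979  0.117 ] tool [-0.0094  0.0882 -0.0084]
[303 296  24  21 376] [314.4 306.3] [ 0.4403 -0.3059  0.117 ] tool [-0.0016 -0.0036 -0.0084]
[121 328  36  19 307] [135.6 337.5] [ 0.4069 -0.2155  0.117 ] tool [-0.023  -0.0976 -0.0084]
```

Call:
send_rows(
  moves=[
    {"fingers": -0.55,"xyz": [0,0.0021,0],"twist": -0.02},
    {"fingers": -0.55,"xyz": [0,0.0043,0],"twist": -0.04},
    {"fingers": -0.55,"xyz": [0,0.0064,0],"twist": -0.06},
    {"fingers": -0.55,"xyz": [0,0.0086,0],"twist": -0.08},
    {"fingers": -0.55,"xyz": [0.0001,0.0107,0],"twist": -0.1},
    {"fingers": -0.55,"xyz": [0.0002,0.0128,0],"twist": -0.12},
    {"fingers": -0.55,"xyz": [0.0002,0.0128,0],"twist": -0.12},
  ],
)

```text
t: 17.07
eef_pos: [0.4438, -0.3225, 0.1082]
eef_rot: [3.141, 0.0, 0.251]
wrist_force: [0.2, 1.1, -0.2]
finger_gap: 0.0198
gripper_force: 0.0
```

```bash
python3 f.py|head -2; python3 k.py w10
```

```text
r 0.1076637616102887 dir 192.2695981013402 psi 14.372094576761997 z 0.10818795094950262 [ 0.19  1.09 -0.21] 17.0667
pivot tool 0.10759128195693492 0.003949887459208032
17.0667 [ 0.44379544 -0.32247983  0.10818795] [3.14146851e+00 1.40962901e-04 2.50840371e-01] 0.01977487466193857 [ 0.1870195   1.08991364 -0.20736365]
[304 295  23  21 373] [314.7 305.2] [ 0.4421 -0.3192  0.117 ] tool [-0.0008 -0.0036 -0.0088]
[ 95 303  61  35 650] [126.2 320.1] [ 0.4064 -0.2279  0.117 ] tool [-0.0127 -0.1009 -0.0088]
[476 313   5  13  32] [477.5 318.1] [ 0.4531 -0.3989  0.117 ] tool [-0.01    0.0763 -0.0088]
[157 327   6   9  33] [158.8 330.4] [ 0.4066 -0.2469  0.117 ] tool [-0.0172 -0.0824 -0.0088]
```

Call:
send_rows(
  moves=[
    {"fingers": -0.55,"xyz": [0,0.001,0],"twist": -0.01},
    {"fingers": -0.55,"xyz": [0,0.002,0],"twist": -0.01},
    {"fingers": -0.55,"xyz": [0,0.003,0],"twist": -0.01},
    {"fingers": -0.55,"xyz": [0,0.003,0],"twist": -0.01},
  ],
)

```text
t: 17.45
eef_pos: [0.4444, -0.325, 0.1081]
eef_rot: [-3.141, 0.0, 0.26]
wrist_force: [-0.5, 0.1, -0.6]
finger_gap: 0.0197
gripper_force: 0.5
```

Call:
send_rows(
  moves=[
    {"fingers": -0.55,"xyz": [0,0.0007,0],"twist": 0},
    {"fingers": -0.55,"xyz": [0,0.0014,0],"twist": 0},
    {"fingers": -0.55,"xyz": [0,0.0014,0],"twist": 0},
  ],
)

```text
t: 17.7
eef_pos: [0.4445, -0.3253, 0.1081]
eef_rot: [-3.139, 0.001, 0.26]
wrist_force: [-2.4, 5.9, 2.9]
finger_gap: 0.0196
gripper_force: 3.0
```

Stop reached (6 N). Backing off, opening and lifting clear.

Call:
send_rows(
  moves=[
    {"fingers": -0.55,"xyz": [0,-0.002,0],"twist": 0},
    {"fingers": -0.45,"xyz": [0,-0.0035,0],"twist": 0},
    {"fingers": -0.3,"xyz": [0,-0.0035,0],"twist": 0},
    {"fingers": -0.3,"xyz": [0,-0.0035,0],"twist": 0},
    {"fingers": -0.3,"xyz": [0,-0.0035,-0.015],"twist": 0},
    {"fingers": -0.3,"xyz": [0,-0.0035,-0.04],"twist": 0},
    {"fingers": -0.3,"xyz": [0,-0.0035,-0.08],"twist": 0},
    {"fingers": -0.3,"xyz": [0,-0.0035,-0.11],"twist": 0},
    {"fingers": -0.3,"xyz": [-0.03,-0.0035,-0.11],"twist": 0},
    {"fingers": -0.3,"xyz": [-0.03,-0.0035,-0.11],"twist": 0},
  ],
)

```text
t: 18.53
eef_pos: [0.4135, -0.3326, 0.2218]
eef_rot: [3.136, -0.001, 0.258]
wrist_force: [0.2, -0.1, -0.6]
finger_gap: 0.0308
gripper_force: 0.0
```

Call:
send_rows(
  moves=[
    {"fingers": -0.3,"xyz": [0,0,0],"twist": 0},
    {"fingers": -0.3,"xyz": [0,0,0],"twist": 0},
    {"fingers": -0.3,"xyz": [0,0,0],"twist": 0},
  ],
)

```text
t: 18.78
eef_pos: [0.4152, -0.3304, 0.217]
eef_rot: [-3.14, 0.001, 0.26]
wrist_force: [0.8, -0.3, -0.0]
finger_gap: 0.0308
gripper_force: 0.0
```

```bash
python3 k.py w11; python3 - <<'E'
from h import *
im,d=capture('scene'); s,_=capture('side'); z=np.load('w11.npz')
cv2.imwrite('pics/s11.png',np.vstack([np.hstack([cv2.resize(im[165:255,385:475],(400,300),interpolation=2),cv2.resize(s[180:260,360:440],(400,300),interpolation=2)]),np.hstack([cv2.resize(z['im'][80:380,120:520],(400,300)),cv2.resize(im,(400,300))])])[:,:,::-1])
E
```

```text
18.7833 [ 0.41516556 -0.33038006  0.21704528] [-3.14000858e+00  7.19300086e-04  2.59968334e-01] 0.030846153368436286 [ 0.775323   -0.3400067  -0.02432767]
[314 192  14  15 165] [320.5 198.7] [ 0.4443 -0.3212  0.117 ] tool [ 0.0306 -0.0012  0.1   ]
[141 237  69  28 579] [175.7 249.7] [ 0.3784 -0.2221  0.117 ] tool [-0.0077 -0.1139  0.1002]
```

View pics/s11.png

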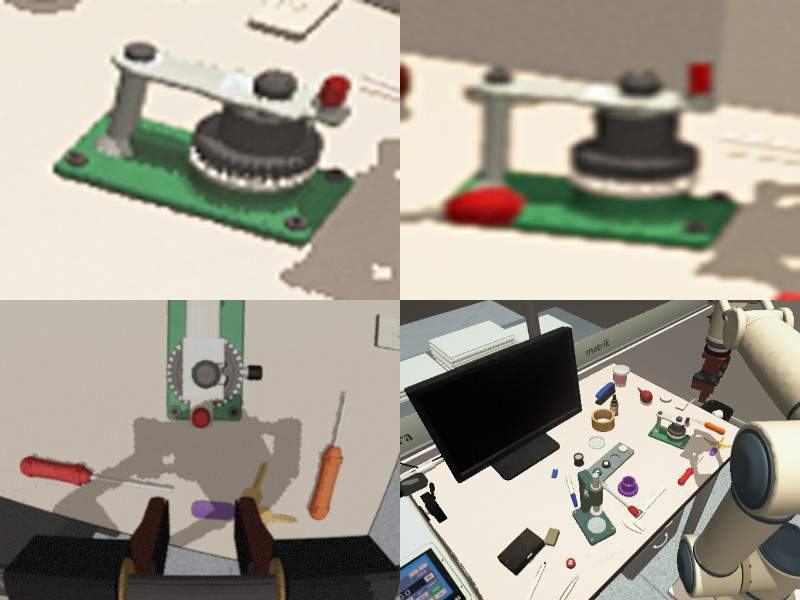

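The keeper is closed and in line with the fixture (knob at (200,418) in the lower-left panel, in line with the post and arbor). The gear is home and the arm is clear, so I'm handing in.

```bash
python3 -c "
from plant import ctrl
print(ctrl.finish_job())"
```

```text
the job is handed in; nothing more can be done
None
```

The gear is seated fully home on the arbor's shoulder, the keeper is swung in to its stop round the neck, and the job is handed in; the hand-in returned no verdict.

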